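Refit and lock the top roller of a pasta sheeter

TASK

Refit the loose steel roller on the pasta sheeter: lift it off its white drying rest and lay it level in the sheeter's two V-notches, and let go of it. Then put the T-handled key over the bar-shaped captive screw head beside the notch and turn it clockwise as far as it goes, so that its tongue lies across the roller's journal; turn the screw only with the key, never with the gripper itself. Finally stand the key upright on the bare counter, and leave the jar and the squeeze bottle where they are.

Things in the scene. Friction and masses are not known exactly. Their poses are not given: they have to be found in the camera images.
- sheeter: Fixed white and aluminium pasta sheeter. Origin on the counter below the seated roller's axis, midway between the notches; y axis along the roller, x away from the robot (yaw -0.3 to 0.3 rad). White base 210 x 240 mm, top 30 mm up. V-notches at y = +-70 mm. A fixed drive roller under the seat, top at 46 mm. White housing from x = 110 to 200 mm, 75 mm high.
- seat (a point): Where the roller's centre must come: on the sheeter's axes, midway between the two V-notches (90 degree V, 14 mm thick, mouth about 40 mm wide, tops 84 mm above the counter), 75 mm above the counter.
- roller: Loose plain steel roller, 0.45 kg. Origin at its centre, y axis along its length. Middle 40 mm diameter, 110 mm long; at each end a journal 16 mm diameter, 35 mm long (180 mm overall). Starts on the rest, axis 45 mm above the counter. Either way round will do. The middle fits between the notches with 8 mm to spare at each end.
- rest: Fixed white plastic drying rest, origin under its centre on the counter, y axis along the roller; base 70 x 170 x 8 mm with V-notches at y = +-70 mm, tops at 54 mm.
- keeper (a joint): The captive screw: vertical axis at x = -60, y = +70 mm in the sheeter's frame. Value in rad: 0 = open, grows clockwise seen from above, 1.3 = hard stop, locked (tongue along the sheeter's +x, across the journal). Starts at 0 to 0.25. Needs about 0.2 N m. Direction of tongue and bar in the sheeter's frame: 1.3 minus the value, counter-clockwise from +x.
- screw_head (a point): Top centre of the screw's bar-shaped head, on its axis, 111 mm above the counter; x along bar and tongue, z up, turns with the screw. The bar is 36 mm long (x), 9 mm thick (y), 16 mm high, on a flat disc of 56 mm diameter whose top is 95 mm up. The tongue (16 mm wide, 8 mm thick, top at 95 mm) reaches 78 mm from the axis along +x.
- key: Loose T-handled key, 118 mm tall, 0.25 kg, standing on its foot. Origin under the foot's centre, z up. Foot: two dark steel jaws 44 mm long (x), 43 mm wide over both (y), between them a slot along x, 15 mm wide, 20 mm deep, open at both ends. Over the screw head the jaws straddle the bar and stand on the disc. A half turn makes no difference. It may have changed places with the jar.
- key_handle (a point): Centre of the key's black handle, 100 mm above its underside, same axes as the key: a bar 60 mm long (x), 16 mm thick (y), 36 mm high (82 to 118 mm up). Below it a stem of 14 mm diameter down to a disc of 54 mm diameter (20 to 32 mm up).
- jar: Bystander: glass jar with steel lid, 58 mm diameter, 85 mm high, origin under its centre. Leave alone.
- sauce: Bystander: white squeeze bottle, 54 mm diameter, 150 mm high, origin under its centre. Leave alone.
Not all that is in view belongs to the job. Of the things that look like the key, take the one that is farthest to the robot's right at the start. Leave any red look-alike of the roller alone.

How it is judged:
By the outcome, as a careful person would: the job done as asked, in the order asked, and still so for the second after the job is handed in, with the robot touching nothing.
It also fails if it takes over 61 s, if anything falls off the work surface, if the arm or the gripper's body presses on something with over 40 N, if the wrist force passes 120 N, or if a joint passes its speed limit or range.

ROBOT

A 6-joint arm with a two-finger parallel gripper is mounted at the origin on the work surface. World frame = base frame: x ahead of the robot, y to its left, z up, the work surface at z = 0. Lengths are in m, angles in degrees, forces in N, time in s.
With the tool pointing down it reaches from about 0.375 to 0.9 m from the base axis. Payload 3.1 kg.
Tool frame: the origin (TCP) lies between the finger pads; the fingertips stand 11 mm ahead of it and the grasp point (between the pads) lies 8 mm behind it; z points along the fingers, y is the line along which they close (so a half turn about z gives the same grasp; the last joint's range is limited). The gripper opens to 87 mm and grips with 3 to 60 N. Pads are 19 mm wide; open, the fingers measure 117 mm over their backs; the gripper's body (75 mm by 190 mm) begins 51 mm behind the grasp point.
Start: joints at [59.33, 30.224, 82.088, -0, 67.689, -10.227], TCP at [0.218, 0.586, 0.234] pointing down, gripper open.
Joint ranges: [-176.69, 176.69], [-43.24, 126.21], [12.49, 139.97], [-82, 262], [0, 151.66], [-163.58, 163.58]. Speed limits (degrees/s): [159.86, 159.86, 180, 180, 180, 180].

INTERFACE

Orientations are given as a 3x3 rotation matrix whose columns are the frame's x, y, z axes.
In Python, from rig import bot, viewer, workorder, models gives the robot as it stands.
- The arm moves only by the shell command python3 -m jog 'ROWS'. ROWS is JSON, a list of rows, each a list of 7 numbers: the opening, from 0 (shut) to 1 (fully open), then the shift along the tool's x, y, z in m, then the turn, a rotation vector about the tool's x, y, z in degrees. In form: [[claw, x, y, z, ax, ay, az], ...]. A call has 1 to 20 rows; each row is the pose to reach, as a shift and turn from the pose commanded when the call began, along the tool's axes at that moment; what a row does not reach only later rows make up. A row lasts 1/8 s, in which the tool goes at most 62.5 mm and 10.7 degrees, less where a joint would pass 70% of its speed; a pose out of reach is approached as far as the arm can. A call with a gripper value outside its range is refused whole. The fingers move at their own pace and stop on an object; the grip force is fixed at half the most. Time passes only in rows, so rows that repeat a pose let the fingers close. It gives the time, the measured TCP pose, the force, the opening and the grip force at its end, in the units of the state.
- bot.read_state(): the state, without advancing time (a new reading comes with each control period).
- viewer.capture(name): name is "scene" or "top" or "wrist"; returns (picture, depth): 480x640x3 uint8, blue, green, red; 480x640 float32, m along the optical axis (not along the pixel's ray), 0 where there is no reading.
- viewer.camera_info(name): a dict with "fx", "fy", "cx", "cy" (pixels), "dist_coeffs" ([k1, k2, p1, p2, k3] as OpenCV has them; the pictures are not rectified), "world_to_cam" (4x4, takes a point from world to camera coordinates). Camera axes: x right, y down, z forward; pixel columns grow to the right and rows downward; lengths in m; the calibration is good to about 2 mm. A picture is of the moment at which its call begins: read the wrist's pose just before it. camera_info takes no time and is no camera call; for the wrist camera it gives the pose at the moment of the call.
- workorder.hand_in(): hands the job in; it is judged then, once.
Trained networks look in the newest picture that a camera, given by its name, has taken for a name from the list of things; names that differ only in an ending like _2 or _b are one class to them, and where a whole thing is asked for, a point or a joint stands for the part that bears it (a point fixed in the world has none). Each returns a list of dicts, best first, with "p" (0 to 1); they miss things now and then, are a little off and sometimes report something else, mostly with a low value. They report only what shows in the picture. A call takes as long as a camera call. They do not tell look-alikes from the thing itself.
- models.outline_of(camera, thing): "mask" (480x640 bool, what is visible of it).
- models.tip_of(camera, thing): "xyz" ([x, y, z] in m, in world coordinates, good to about 4 mm: a listed point, or the origin of a listed thing).
The state is a dict: "time_s": time; "joint_positions": joint angles; "qvel": joint speeds; "tau": joint torques, N m; "position": TCP position; "tcp_rot": TCP orientation; "force": force on the tool from outside, world axes, zero at the start; "moment": the same for the moment, N m; "opening": opening from 0.0 (shut) to 1.0 (fully open); "grasp_force": force on a finger pad.
Only numpy, scipy, OpenCV 4.12 (cv2) and the standard library are available. Lean on these libraries where they do the work, as an engineer would, in place of code of your own. Each camera call takes 0.05 s, during which the arm holds its last target. There are 200 camera calls.

## Working session

There is one attempt and no reset: what is moved stays moved. The work goes in short steps, Python scripts to look and compute and a shell command to move; the robot and the scene stay as the last step left them, time stands still between calls to the robot, and variables do not carry over. Pictures are saved under pics/ and viewed, at most 10 in all, crops included, and the job is handed in when it is done.

```bash
ls; mkdir -p pics; python3 - <<'E'
from rig import bot,viewer,models
import cv2,numpy as np
s=bot.read_state();print(s)
ims=[]
for c in ("scene","top"):
    im,d=viewer.capture(c);cv2.imwrite(f"pics/{c}0.png",im);np.save(f"pics/{c}d.npy",d)
    i=viewer.camera_info(c);print(c,i['fx'],np.round(i['world_to_cam'],3).tolist())
    for t in ("sheeter","seat","roller","rest","screw_head","key","key_handle","jar","sauce"):
        print(c,t,[(round(r['p'],2),np.round(r['xyz'],3).tolist()) for r in models.tip_of(c,t)])
E
```

```text
pics
{'time_s': 0.0, 'joint_positions': array([ 5.93296161e+01,  3.02792055e+01,  8.21567890e+01, -1.44175019e-03,
        6.76902204e+01, -1.02259558e+01]), 'qvel': array([-0.01043633,  0.08646718,  0.04111844,  0.02966667,  0.03899644,
       -0.03578866]), 'tau': array([-1.10899378e-03, -4.40033019e+01, -1.76596302e+01,  6.33506547e-02,
        5.79342199e-02, -1.77093789e-04]), 'position': array([0.21790368, 0.58501575, 0.23256682]), 'tcp_rot': array([[-9.37014562e-01,  3.49288553e-01, -1.10365430e-03],
       [ 3.49290102e-01,  9.37012694e-01, -1.90659387e-03],
       [ 3.68186673e-04, -2.17200174e-03, -9.99997573e-01]]), 'force': array([ 0.1606027 , -0.1155626 ,  0.46844202]), 'moment': array([-0.0237719 , -0.03388557, -0.05865917]), 'grasp_force': 0.0, 'opening': 0.9984879198447958}
scene 467.4754577628061 [[0.561, 0.828, 0.019, -0.335], [0.629, -0.411, -0.66, -0.228], [-0.539, 0.383, -0.751, 1.13], [0.0, 0.0, 0.0, 1.0]]
scene sheeter [(0.65, [0.506, -0.233, -0.001])]
scene seat [(0.67, [0.505, -0.236, 0.071]), (0.46, [0.453, -0.157, 0.113])]
scene roller [(0.86, [0.471, 0.333
[... 495 characters left out ...]
[0.427, 0.112, 0.002])]
top 438.95341734872443 [[-0.021, -1.0, -0.01, 0.092], [-0.99, 0.022, -0.139, 0.486], [0.139, 0.007, -0.99, 0.813], [0.0, 0.0, 0.0, 1.0]]
top sheeter [(0.59, [0.501, -0.235, -0.0])]
top seat [(0.86, [0.505, -0.231, 0.074])]
top roller [(0.78, [0.234, 0.296, 0.019]), (0.56, [0.469, 0.333, 0.041])]
top rest [(0.67, [0.475, 0.328, -0.002])]
top screw_head [(0.93, [0.454, -0.16, 0.108]), (0.57, [0.501, -0.233, 0.002])]
top key [(0.76, [0.498, 0.21, 0.003]), (0.65, [0.424, 0.115, 0.001]), (0.57, [0.377, 0.217, 0.004]), (0.42, [0.503, -0.233, -0.002])]
top key_handle [(0.68, [0.428, 0.116, 0.1])]
top jar [(0.95, [0.595, 0.128, 0.0])]
top sauce [(0.76, [0.756, 0.151, 0.001])]
```

View pics/top0.png

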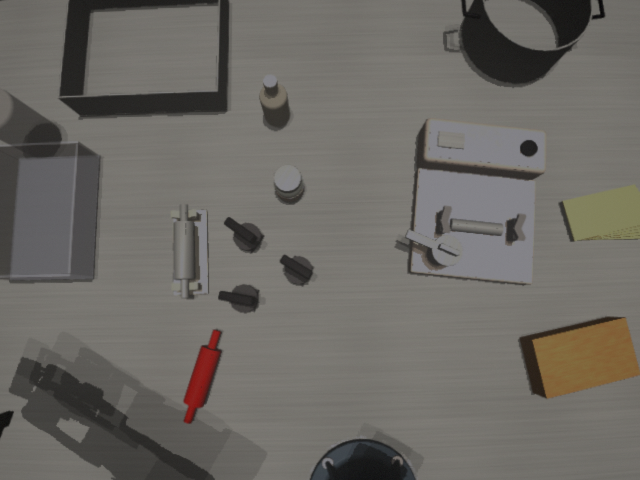

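View pics/scene0.png

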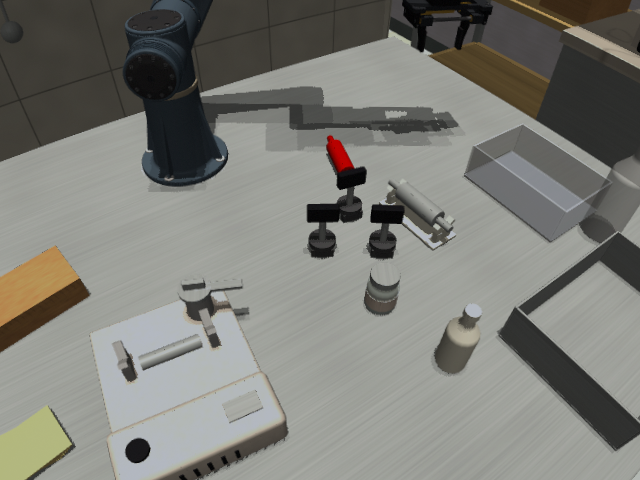

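```bash
cat > h.py <<'E'
import numpy as np,cv2
from rig import bot,viewer,models
def cloud(cam,im=None,d=None,info=None):
    i=info or viewer.camera_info(cam)
    if d is None: im,d=viewer.capture(cam)
    K=np.array([[i['fx'],0,i['cx']],[0,i['fy'],i['cy']],[0,0,1.]])
    v,u=np.mgrid[:480,:640]
    n=cv2.undistortPoints(np.stack([u,v],-1).reshape(-1,1,2).astype(float),K,np.array(i['dist_coeffs'])).reshape(480,640,2)
    P=np.dstack([n*d[...,None],d]);T=np.linalg.inv(np.array(i['world_to_cam']))
    W=P@T[:3,:3].T+T[:3,3];W[d<=0]=np.nan
    return im,W
def rect(p):
    (c,(w,h),a)=cv2.minAreaRect(p[:,:2].astype(np.float32)*1000)
    if w<h: a,w,h=a-90,h,w
    return np.round(c,1),round(w,1),round(h,1),round((a+90)%180-90,1),len(p)
E
python3 - <<'E'
from h import *
for c in("top","scene"):
    im=cv2.imread(f"pics/{c}0.png");d=np.load(f"pics/{c}d.npy");im,W=cloud(c,im,d)
    def sel(x,y,r,z0,z1):
        m=(np.hypot(W[...,0]-x,W[...,1]-y)<r)&(W[...,2]>z0)&(W[...,2]<z1);return W[m]
    print(c,'table z',np.nanmedian(sel(.5,.0,.05,-.1,.1)[:,2]))
    for k in((.425,.114),(.376,.219),(.498,.212)): 
        p=sel(*k,.045,.108,.128);print('key',rect(p),np.median(p[:,2]).round(4))
    p=sel(.47,.332,.11,.048,.08);print('roller',rect(p),p[:,2].max().round(4))
    p=sel(.453,-.158,.03,.104,.125);print('bar',rect(p),np.median(p[:,2]).round(4))
    p=sel(.453,-.158,.09,.088,.101);print('tongue+disc',rect(p),np.median(p[:,2]).round(4))
    p=sel(.504,-.233,.3,.068,.08);p=p[p[:,0]>.59];print('housing',rect(p))
    p=sel(.504,-.233,.2,.026,.034);print('base',rect(p),np.median(p[:,2]).round(4))
    p=sel(.504,-.233,.11,.06,.087);
    for s in(1,-1):
        q=p[(p[:,1]+.233)*s>.03];print('notch',rect(q),q.mean(0).round(4))
    p=sel(.504,-.233,.06,.038,.05);print('drive',rect(p))
im=cv2.imread("pics/top0.png");a=cv2.resize(im[200:330,200:340],None,fx=4,fy=4,interpolation=cv2.INTER_CUBIC)
b=cv2.resize(cv2.imread("pics/scene0.png")[150:280,280:480],None,fx=1.2,fy=4);cv2.imwrite("pics/keycrop.png",a)
E
```

```text
top table z -0.00038165888881463994
key (array([428.8, 111.6]), 59.9, 16.1, 57.5, 322) 0.1172
key (array([376.3, 217.2]), 60.2, 16.1, 78.7, 333) 0.117
key (array([496.4, 210.6]), 60.3, 16.0, 54.0, 311) 0.117
roller (array([469.5, 328.8]), 179.1, 49.0, 1.6, 1566) 0.0672
bar (array([ 453., -158.]), 36.6, 9.7, 64.8, 122) 0.1106
tongue+disc (array([ 456.9, -132.7]), 103.3, 54.9, 81.2, 905) 0.0947
housing (array([ 656.4, -254.3]), 239.0, 89.8, 82.9, 5042)
base (array([ 533.8, -238.6]), 262.2, 241.2, -7.4, 10237) 0.0298
notch (array([ 493.7, -160.1]), 90.5, 22.9, -17.5, 256) [ 0.5128 -0.1646  0.0737]
notch (array([ 495.5, -303.8]), 51.8, 14.6, -7.4, 254) [ 0.4958 -0.3026  0.0733]
drive (array([ 503.8, -234.4]), 99.8, 23.2, 82.6, 587)
scene table z 0.0001258093508492708
key (array([431.1, 113.2]), 58.8, 17.3, 58.3, 295) 0.1172
key (array([376.1, 219. ]), 60.5, 20.3, 78.2, 260) 0.1173
key (array([497.3, 212.7]), 59.7, 18.8, 53.9, 305) 0.1172
roller (array([469.2, 330.8]), 180.0, 49.0, 1.4, 1068) 0.0686
bar (array([ 454.6, -156. ]), 35.2, 10.8, 65.3, 153) 0.11
tongue+disc (array([ 465.7, -133.7]), 103.2, 54.6, 63.6, 894) 0.0949
housing (array([ 659.1, -252. ]), 238.9, 88.4, 82.9, 9711)
base (array([ 553.7, -239.3]), 299.6, 241.3, -7.5, 12469) 0.0302
notch (array([ 493.9, -154.8]), 87.8, 46.9, 6.4, 460) [ 0.4969 -0.1623  0.0724]
notch (array([ 496.1, -302.4]), 52.8, 15.3, -7.5, 327) [ 0.4958 -0.3022  0.0738]
drive (array([ 505.6, -232.6]), 100.1, 23.5, 82.2, 768)
```

View pics/keycrop.png

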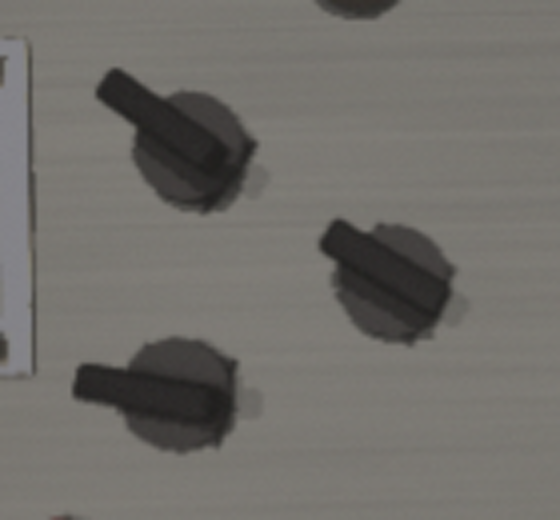

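Candidates in the top picture are (297,267), (243,234) and (240,297). The one at (297,267) has y=0.113, the farthest to the robot's right, so that is the key. The crop shows the three handles clearly apart, and the scene picture agrees.

```bash
cat >> h.py <<'E'
def go(x,y,z,yaw):
    "print shift (m) and turn (deg) in tool axes to reach TCP xyz, pointing down, tool y at yaw deg"
    from scipy.spatial.transform import Rotation as R
    s=bot.read_state();M=np.array(s['tcp_rot']);a=np.radians(yaw)
    ty=np.array([np.cos(a),np.sin(a),0]);tz=np.array([0,0,-1.]);T=np.c_[np.cross(ty,tz),ty,tz]
    print('shift',np.round(M.T@(np.array([x,y,z])-s['position']),4),'turn',np.round(R.from_matrix(M.T@T).as_rotvec(degrees=True),2))
E
python3 - <<'E'
from h import *
for c in("top","scene"):
    im=cv2.imread(f"pics/{c}0.png");d=np.load(f"pics/{c}d.npy");im,W=cloud(c,im,d)
    m=(np.hypot(W[...,0]-.47,W[...,1]-.331)<.06)&(W[...,2]>.058)&(W[...,2]<.08);p=W[m];r=rect(p);print(r,np.percentile(p[:,2],98))
    q=W[(np.hypot(W[...,0]-.47,W[...,1]-.331)<.12)&(W[...,2]>.044)&(W[...,2]<.056)]
    for s in(1,-1):
        e=q[((q[:,1]-.331)*s>.058)];e2=e[(e[:,1]-.331)*s>.079];print(e[:,1].min(),e[:,1].max(),e2.mean(0),len(e2))
go(.4695,.331,.15,0)
E
```

```text
(array([468.9, 329. ]), 109.9, 30.9, 1.6, 859) 0.06603655819582217Traceback (most recent call last):
  File "<stdin>", line 7, in <module>
    return umr_minimum(a, axis, None, out, keepdims, initial, where)
ValueError: zero-size array to reduction operation minimum which has no identity
```

The roller lies along world x. I'll grasp it 12 mm off centre, toward the robot, so the gripper body stays clear of the nearby look-alike key.

```bash
python3 - <<'E'
from h import *
go(.457,.330,.16,91.5)
E
```

```text
shift [-0.313  -0.1561  0.0736] turn [ -0.    -0.   -21.94]
```

```bash
python3 -m jog '[[0.85,-0.313,-0.156,0.0736,0,0,-21.9],[0.85,-0.313,-0.156,0.0736,0,0,-21.9],[0.85,-0.313,-0.156,0.0736,0,0,-21.9],[0.85,-0.313,-0.156,0.0736,0,0,-21.9],[0.85,-0.313,-0.156,0.0736,0,0,-21.9],[0.85,-0.313,-0.156,0.0736,0,0,-21.9],[0.85,-0.313,-0.156,0.0736,0,0,-21.9],[0.85,-0.313,-0.156,0.0736,0,0,-21.9],[0.85,-0.313,-0.156,0.0736,0,0,-21.9]]'; python3 - <<'E'
from h import *
go(.457,.330,.037,91.5)
im,W=cloud("wrist")
cv2.imwrite("pics/wrist1.png",im)
m=(abs(W[...,0]-.469)<.07)&(abs(W[...,1]-.33)<.06)&(W[...,2]>.058)&(W[...,2]<.08);p=W[m];print(rect(p) if len(p)>10 else len(p))
E
```

```text
time_s: 2.12
position: [0.4561, 0.3312, 0.1603]
tcp_rot: [[-1.0, -0.027, 0.0], [-0.027, 1.0, 0.0], [-0.0, 0.0, -1.0]]
force: [-0.1, 0.9, -0.1]
opening: 0.851
grasp_force: 0.0
shift [-0.0009 -0.0013  0.1233] turn [0.02 0.01 0.07]
(array([466.3, 331.6]), 105.1, 29.5, 1.6, 5595)
```

```bash
python3 -m jog '[[0.85,-0.001,0,0.04,0,0,0],[0.85,-0.001,0,0.08,0,0,0],[0.85,-0.001,0,0.105,0,0,0],[0.85,-0.001,0,0.123,0,0,0],[0.85,-0.001,0,0.123,0,0,0],[0.4,-0.001,0,0.123,0,0,0],[0.4,-0.001,0,0.123,0,0,0],[0.4,-0.001,0,0.123,0,0,0],[0.4,-0.001,0,0.123,0,0,0],[0.4,-0.001,0,0.123,0,0,0]]'
```

```text
time_s: 3.42
position: [0.4583, 0.3303, 0.0373]
tcp_rot: [[-1.0, -0.025, 0.001], [-0.025, 1.0, 0.0], [-0.001, 0.0, -1.0]]
force: [-1.3, 0.9, 2.6]
opening: 0.452
grasp_force: 30.0
```

```bash
python3 -m jog '[[0.4,0,0,-0.02,0,0,0],[0.4,0,0,-0.06,0,0,0],[0.4,0,0,-0.12,0,0,0],[0.4,0,0,-0.18,0,0,0],[0.4,0,0,-0.18,0,0,0]]'; python3 - <<'E'
from h import *
go(.5063,-.2238,.20,-7.5)
im,W=cloud("wrist")
cv2.imwrite("pics/wrist2.png",im)
E
```

```text
time_s: 4.05
position: [0.4608, 0.3315, 0.2215]
tcp_rot: [[-1.0, -0.026, 0.01], [-0.026, 1.0, 0.004], [-0.01, 0.004, -1.0]]
force: [0.8, -0.5, -3.8]
opening: 0.449
grasp_force: 30.0
shift [-0.0311 -0.5563  0.0195] turn [ 0.67  0.21 98.96]
```

View pics/wrist2.png

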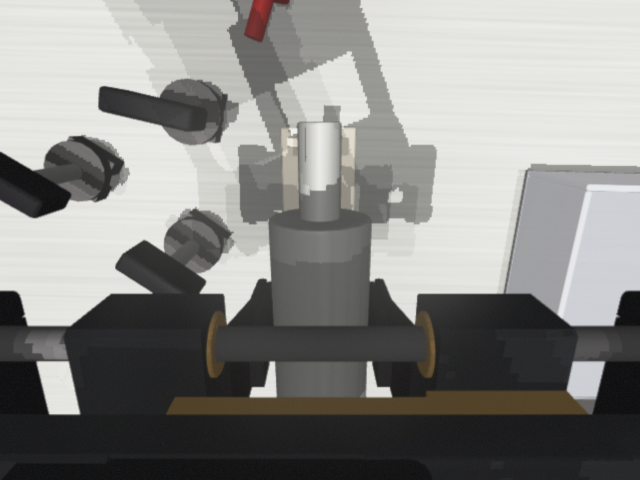

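The roller is held, level between the pads (column 320), and clear of the rest. Carrying it over.

```bash
python3 -m jog '[[0.4,-0.001,-0.02,0,0,0,4],[0.4,-0.003,-0.06,0,0,0,11],[0.4,-0.005,-0.1,0,0,0,18],[0.4,-0.008,-0.15,0,0,0,27],[0.4,-0.011,-0.2,0,0,0,36],[0.4,-0.014,-0.25,0,0,0,45],[0.4,-0.017,-0.3,0,0,0,54],[0.4,-0.02,-0.35,0,0,0,63],[0.4,-0.023,-0.4,0,0,0,72],[0.4,-0.026,-0.45,0,0,0,81],[0.4,-0.029,-0.5,0,0,0,90],[0.4,-0.031,-0.54,0,0,0,96],[0.4,-0.031,-0.556,0,0,0,99],[0.4,-0.031,-0.556,0,0,0,99],[0.4,-0.031,-0.556,0,0,0,99]]'; python3 - <<'E'
from h import *
go(.5063,-.2238,.13,-7.5)
im,W=cloud("wrist")
cv2.imwrite("pics/wrist3.png",im)
im,W=cloud("scene");cv2.imwrite("pics/scene3.png",im)
# roller held: fit axis
m=(np.hypot(W[...,0]-.505,W[...,1]+.234)<.13)&(W[...,2]>.19)&(W[...,2]<.3)
for c in("scene","top"): print(c,[(round(r['p'],2),np.round(r['xyz'],3).tolist()) for r in (viewer.capture(c),models.tip_of(c,"roller"))[1]])
E
```

```text
time_s: 5.98
position: [0.502, -0.223, 0.2159]
tcp_rot: [[0.13, 0.991, -0.003], [0.991, -0.13, 0.003], [0.002, -0.003, -1.0]]
force: [0.0, 0.3, -3.2]
opening: 0.458
grasp_force: 30.0
shift [-0.0004  0.0046  0.0859] turn [-0.18 -0.13  0.01]
scene [(0.93, [0.229, 0.299, 0.022])]
top [(0.96, [0.233, 0.298, 0.017])]
```

View pics/scene3.png

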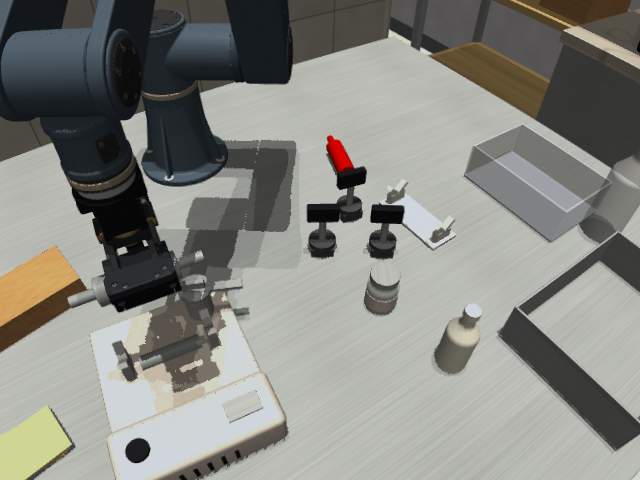

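The roller hangs above the seat with both journals visible, ends at about (72,299) and (203,258). I'll measure its end positions and tilt before lowering.

```bash
python3 - <<'E'
from h import *
p0=np.array(bot.read_state()['position']);print(p0)
y=np.array([.1305,.9914]);x=np.array([.9914,-.1305])
for c in("scene","top","wrist"):
    im,W=cloud(c)
    a=(W[...,:2]-p0[:2])@y;b=(W[...,:2]-p0[:2])@x
    m=(abs(b)<.02)&(W[...,2]>.20)&(W[...,2]<.26)&(abs(a)<.13)
    for s in(1,-1):
        k=m&(a*s>.05)
        if k.sum()<20: print(c,s,k.sum());continue
        lim=np.percentile(a[k]*s,99.5); j=m&(a*s>.07)
        if j.sum()<5: print(c,s,'short',lim);continue
        z=W[...,2][j];aa=a[j]*s;near=aa<.078;far=aa>.088
        print(c,s,'end',lim.round(4),'topz near/far',[np.percentile(z[q],95).round(4) if q.any() else None for q in(near,far)],'b',b[j].mean().round(4))
E
```

```text
[ 0.5032974  -0.22399306  0.21714884]
scene 1 end 0.0801 topz near/far [np.float64(0.2334), None] b 0.0038
scene -1 end 0.0987 topz near/far [np.float64(0.2327), np.float64(0.2329)] b 0.0049
top 1 0
top -1 0
wrist 1 end 0.0796 topz near/far [np.float64(0.2324), None] b -0.0007
wrist -1 0
```

```bash
python3 -m jog '[[0.4,0,0.003,0.03,0,0,0],[0.4,0,0.003,0.07,0,0,0],[0.4,0,0.003,0.1,0,0,0],[0.4,0,0.003,0.117,0,0,0],[0.4,0,0.003,0.117,0,0,0],[0.4,0,0.003,0.117,0,0,0]]'; python3 - <<'E'
from h import *
go(.5062,-.2245,.067,-7.5)
y=np.array([.1305,.9914]);x=np.array([.9914,-.1305]);o=np.array([.505,-.2337])
im,W=cloud("scene");cv2.imwrite("pics/s4.png",cv2.resize(im[180:420,40:320],None,fx=2.5,fy=2.5))
b=(W[...,:2]-o)@x;a=(W[...,:2]-o)@y;z=W[...,2]
for s in(1,-1):
    j=(abs(b)<.02)&(a*s>.08)&(a*s<.1)&(z>.098)&(z<.13);print('journal b',b[j].mean(),'end',np.percentile(a[j]*s,99) if j.any() else None,'top',z[j].max() if j.any() else None)
    k=(abs(b)<.03)&(abs(a*s-.07)<.01)&(z>.076)&(z<.087);print('notch b',b[k].min() if k.any() else 0,b[k].max() if k.any() else 0)
E
```

```text
time_s: 7.18
position: [0.5068, -0.2257, 0.1007]
tcp_rot: [[0.131, 0.991, 0.001], [0.991, -0.131, -0.001], [-0.001, 0.002, -1.0]]
force: [-0.1, -0.2, -4.0]
opening: 0.451
grasp_force: 30.0
shift [ 0.0012 -0.0009  0.0337] turn [ 0.09  0.05 -0.04]
journal b 0.003807278147995946 end 0.08851582842144633 top 0.11895242763775782
notch b -0.013260749319315122 0.023820242154738762
journal b 0.00514609670736167 end 0.0905568588439072 top 0.11815439035799158
notch b -0.01157609276206165 0.025630700512974936
```

View pics/s4.png

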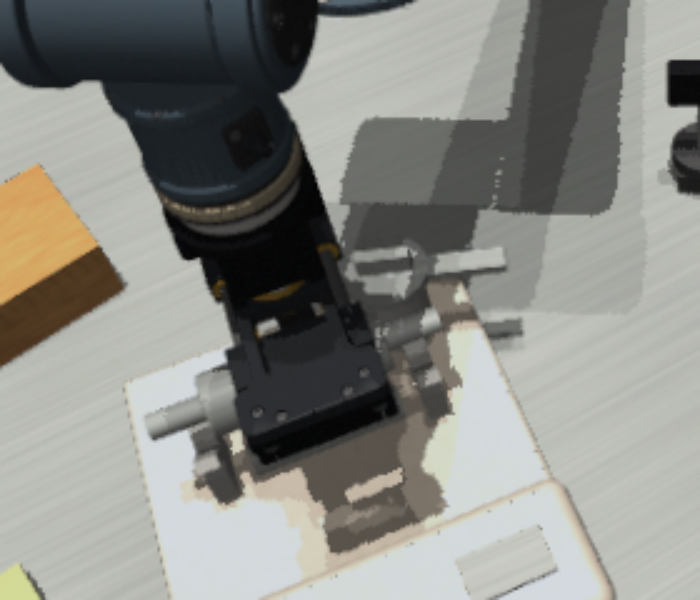

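Both journals hang over their notches, ends centred within 1 mm. Lowering and releasing.

```bash
python3 -m jog '[[0.4,0.001,-0.001,0.012,0,0,0],[0.4,0.001,-0.001,0.022,0,0,0],[0.4,0.001,-0.001,0.029,0,0,0],[0.4,0.001,-0.001,0.0335,0,0,0],[0.4,0.001,-0.001,0.0335,0,0,0],[0.4,0.001,-0.001,0.0335,0,0,0]]'
```

```text
time_s: 7.98
position: [0.505, -0.2239, 0.0672]
tcp_rot: [[0.131, 0.991, -0.001], [0.991, -0.131, 0.0], [0.0, -0.001, -1.0]]
force: [-2.2, 1.4, 5.6]
opening: 0.454
grasp_force: 30.0
```

```bash
python3 -m jog '[[0.5,0,0,0,0,0,0],[0.6,0,0,0,0,0,0],[0.75,0,0,0,0,0,0],[0.75,0,0,0,0,0,0],[0.75,0,0,-0.04,0,0,0],[0.75,0,0,-0.09,0,0,0],[0.75,0,0,-0.14,0,0,0],[0.75,0,0,-0.14,0,0,0]]'; python3 - <<'E'
from h import *
go(.430,.1125,.19,-32)
y=np.array([.1305,.9914]);x=np.array([.9914,-.1305]);o=np.array([.505,-.2337])
im,W=cloud("wrist");cv2.imwrite("pics/w5.png",im)
b=(W[...,:2]-o)@x;a=(W[...,:2]-o)@y;z=W[...,2]
for s in(1,-1):
    j=(abs(b)<.015)&(a*s>.08)&(a*s<.1)&(z>.07)&(z<.1)
    if j.any(): print('journal b',b[j].mean(),'end',np.percentile(a[j]*s,99),'top',np.percentile(z[j],97))
j=(abs(b)<.03)&(abs(a)<.06)&(z>.085)&(z<.11);print(rect(W[j]),[np.percentile(z[j&(a*s>.02)],97) for s in(1,-1)])
E
```

```text
time_s: 8.98
position: [0.5078, -0.2258, 0.2107]
tcp_rot: [[0.131, 0.991, 0.008], [0.991, -0.131, -0.006], [-0.005, 0.009, -1.0]]
force: [-0.3, 0.0, -0.4]
opening: 0.75
grasp_force: 0.0
shift [ 0.3253 -0.1217  0.0181] turn [ 0.56  0.16 24.46]
journal b -0.0017882790416135616 end 0.08931899333494166 top 0.08227577164612385
(array([ 503.4, -233.5]), 109.6, 33.6, 82.4, 5951) [np.float64(0.09416932195387787), np.float64(0.09420596276579384)]
```

View pics/w5.png

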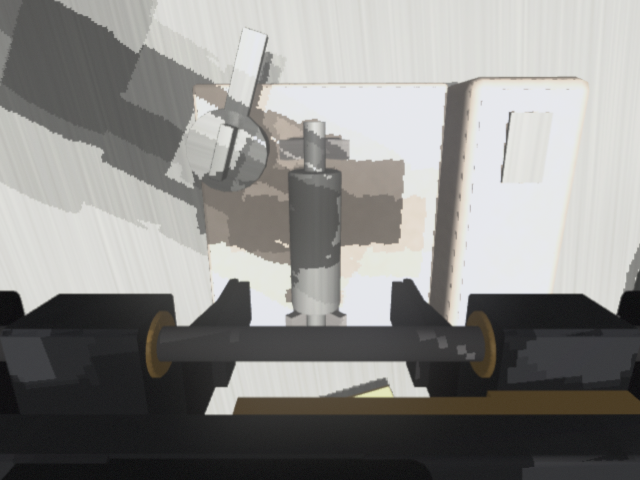

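The roller is seated level: its top is at 94 mm at both ends, centred at (503,-233). On to the key.

```bash
python3 -m jog '[[0.6,0.05,-0.018,0.01,0,0,6],[0.6,0.11,-0.04,0.018,0,0,15],[0.6,0.17,-0.064,0.018,0,0,24],[0.6,0.23,-0.086,0.018,0,0,24.4],[0.6,0.28,-0.105,0.018,0,0,24.4],[0.6,0.31,-0.117,0.018,0,0,24.4],[0.6,0.325,-0.122,0.018,0,0,24.4],[0.6,0.325,-0.122,0.018,0,0,24.4],[0.6,0.325,-0.122,0.018,0,0,24.4]]'; python3 - <<'E'
from h import *
im,W=cloud("wrist")
p=W[(np.hypot(W[...,0]-.43,W[...,1]-.1125)<.045)&(W[...,2]>.108)&(W[...,2]<.128)];print(rect(p),p[:,2].mean())
im,W=cloud("scene")
p=W[(np.hypot(W[...,0]-.43,W[...,1]-.1125)<.045)&(W[...,2]>.112)&(W[...,2]<.123)];print(rect(p),p[:,2].mean())
go(.430,.1125,.093,-32)
E
```

```text
time_s: 10.15
position: [0.4275, 0.1131, 0.1881]
tcp_rot: [[0.53, 0.848, -0.0], [0.848, -0.53, -0.0], [-0.0, 0.0, -1.0]]
force: [-0.7, -0.5, 0.2]
opening: 0.598
grasp_force: 0.0
(array([428.6, 114.5]), 59.2, 15.7, 57.7, 2343) 0.11637685821007317
(array([430.8, 113.3]), 58.5, 17.4, 57.3, 241) 0.11714574203243121
shift [0.0009 0.0022 0.0953] turn [ 0.01  0.01 -0.05]
```

```bash
python3 -m jog '[[0.6,0.001,0.002,0.04,0,0,0],[0.6,0.001,0.002,0.075,0,0,0],[0.6,0.001,0.002,0.095,0,0,0],[0.6,0.001,0.002,0.095,0,0,0],[0.6,0.001,0.002,0.095,0,0,0],[0.1,0.001,0.002,0.095,0,0,0],[0.1,0.001,0.002,0.095,0,0,0],[0.1,0.001,0.002,0.095,0,0,0],[0.1,0.001,0.002,0.095,0,0,0],[0.1,0.001,0.002,0.095,0,0,0],[0.1,0.001,0.002,0.095,0,0,0]]'; python3 - <<'E'
from h import *
go(.4542,-.1567,.23,-25)
E
```

```text
time_s: 11.62
position: [0.4292, 0.1139, 0.0935]
tcp_rot: [[0.529, 0.849, -0.0], [0.849, -0.529, 0.0], [-0.0, -0.0, -1.0]]
force: [-0.3, -0.2, 3.0]
opening: 0.182
grasp_force: 30.0
shift [-0.2164  0.1644 -0.1365] turn [-0.   -0.   -6.94]
```

```bash
python3 -m jog '[[0.1,0,0,-0.02,0,0,0],[0.1,0,0,-0.07,0,0,0],[0.1,-0.03,0.023,-0.12,0,0,0],[0.1,-0.07,0.053,-0.1485,0,0,-3],[0.1,-0.11,0.084,-0.1485,0,0,-7],[0.1,-0.15,0.114,-0.1485,0,0,-7],[0.1,-0.19,0.144,-0.1485,0,0,-7],[0.1,-0.21,0.16,-0.1485,0,0,-7],[0.1,-0.2164,0.1644,-0.1485,0,0,-7],[0.1,-0.2164,0.1644,-0.1485,0,0,-7],[0.1,-0.2164,0.1644,-0.1485,0,0,-7]]'; python3 - <<'E'
from h import *
s=bot.read_state();go(.4542,-.1567,.1885,-25)
im,W=cloud("scene");cv2.imwrite("pics/s6.png",cv2.resize(im[130:330,80:300],None,fx=3,fy=3))
x,y,z=np.moveaxis(W,-1,0)
p=s['position'];m=(np.hypot(x-p[0],y-p[1])<.045)&(z>.135)&(z<.185);q=W[m];print(len(q))
h=W[(np.hypot(x-.4542,y+.1567)<.03)&(z>.104)&(z<.116)];print('bar',rect(h) if len(h)>5 else len(h))
im,W=cloud("wrist");cv2.imwrite("pics/w6.png",im)
E
```

```text
time_s: 13.0
position: [0.4537, -0.1552, 0.2416]
tcp_rot: [[0.421, 0.907, -0.001], [0.907, -0.421, 0.001], [0.001, -0.002, -1.0]]
force: [-0.3, -0.6, -2.4]
opening: 0.182
grasp_force: 30.0
shift [-0.0012  0.0012  0.0531] turn [-0.1  -0.04  0.13]
1063
bar (array([ 454.6, -156. ]), 34.4, 10.8, 63.7, 147)
```

View pics/s6.png

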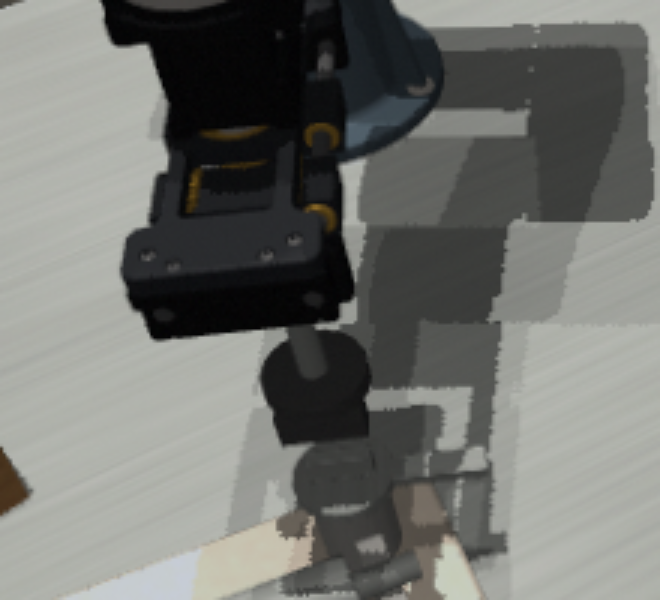

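```bash
python3 - <<'E'
from h import *
from scipy.optimize import least_squares
s=bot.read_state();p=np.array(s['position']);print(p)
im,W=cloud("scene");x,y,z=np.moveaxis(W,-1,0)
u=p[2]-.0935
m=(np.hypot(x-p[0],y-p[1])<.035)&(z>u+.022)&(z<u+.029);q=W[m][:,:2]
r=least_squares(lambda c:np.hypot(*(q-c).T)-.027,p[:2],loss='soft_l1',f_scale=.001);print('disc',r.x,len(q),np.abs(r.fun).mean())
E
```

```text
[ 0.45397326 -0.15544176  0.24188948]
disc [ 0.45340922 -0.15486147] 117 0.0005430033373185648
```

```bash
python3 -m jog '[[0.1,-0.001,0.0014,0.015,0,0,0],[0.1,-0.001,0.0014,0.025,0,0,0],[0.1,-0.001,0.0014,0.032,0,0,0],[0.1,-0.001,0.0014,0.036,0,0,0],[0.1,-0.001,0.0014,0.041,0,0,0],[0.1,-0.001,0.0014,0.046,0,0,0],[0.1,-0.001,0.0014,0.051,0,0,0],[0.1,-0.001,0.0014,0.0525,0,0,0],[0.1,-0.001,0.0014,0.0525,0,0,0]]'; python3 - <<'E'
from h import *
s=bot.read_state();print(s['position'],s['force'],s['moment'],s['opening'])
E
```

```text
time_s: 14.28
position: [0.4551, -0.1583, 0.1894]
tcp_rot: [[0.422, 0.907, -0.0], [0.907, -0.422, 0.0], [0.0, -0.0, -1.0]]
force: [0.3, -0.6, -2.7]
opening: 0.178
grasp_force: 30.0
[ 0.45509692 -0.15826866  0.18936702] [ 0.2905551  -0.62536489 -2.65857513] [-0.13688283  0.08310445  0.00473492] 0.17775292958336764
```

```bash
python3 -m jog '[[0.1,0,0,0,0,0,5],[0.1,0,0,0,0,0,11],[0.1,0,0,0,0,0,17],[0.1,0,0,0,0,0,23],[0.1,0,0,0,0,0,29],[0.1,0,0,0,0,0,35],[0.1,0,0,0,0,0,41],[0.1,0,0,0,0,0,47],[0.1,0,0,0,0,0,53],[0.1,0,0,0,0,0,59],[0.1,0,0,0,0,0,65],[0.1,0,0,0,0,0,70],[0.1,0,0,0,0,0,75],[0.1,0,0,0,0,0,75]]'; python3 - <<'E'
from h import *
s=bot.read_state();print(s['position'],s['force'],s['moment'],s['opening'])
E
```

```text
time_s: 16.02
position: [0.4536, -0.1575, 0.1892]
tcp_rot: [[0.985, -0.171, -0.003], [-0.171, -0.985, 0.002], [-0.004, -0.001, -1.0]]
force: [-2.7, 0.6, -2.7]
opening: 0.183
grasp_force: 30.0
[ 0.45360934 -0.15745944  0.18920831] [-2.6558165   0.56689453 -2.72013957] [0.16875671 0.79341613 0.08577162] 0.1829357889709419
```

```bash
python3 -m jog '[[0.1,0,0,0,0,0,3],[0.1,0,0,0,0,0,6],[0.1,0,0,0,0,0,8],[0.1,0,0,0,0,0,8]]'; python3 - <<'E'
from h import *
s=bot.read_state();print(s['position'],s['force'],s['moment'],s['opening'])
im,W=cloud("scene");cv2.imwrite("pics/s7.png",im)
o=np.array([.4546,-.1565]);q=W[...,:2]-o;z=W[...,2];r=np.hypot(q[...,0],q[...,1])
m=(r>.034)&(r<.085)&(z>.089)&(z<.1)&(q[...,0]>.0)
p=q[m];print('tongue',len(p),rect(p) if len(p)>10 else'', np.degrees(np.arctan2(np.median(p[:,1]),np.median(p[:,0]))) if len(p) else '')
E
```

```text
time_s: 16.52
position: [0.4539, -0.1576, 0.1892]
tcp_rot: [[0.952, -0.307, -0.003], [-0.307, -0.952, 0.001], [-0.003, -0.001, -1.0]]
force: [-3.8, 1.6, -2.4]
opening: 0.183
grasp_force: 30.0
[ 0.45394575 -0.15759996  0.18917007] [-3.75271998  1.59714941 -2.41913148] [0.36505939 1.25102377 0.15542949] 0.1827609473503482
tongue 679 (array([ 52. , -37.1]), 78.5, 44.0, 84.3, 679) -28.627057338228663
```

```bash
cat > t.py <<'E'
from h import *
def tongue(cam):
    im,W=cloud(cam)
    o=np.array([.4546,-.1565]);a=np.array([.1305,.9914]);x=np.array([.9914,-.1305])
    q=W[...,:2]-o;z=W[...,2];X=q@x;Y=q@a
    m=(X>.032)&(X<.078)&(Y>-.0125)&(Y<.03)&(z>.0905)&(z<.1);p=np.c_[X[m],Y[m]]
    if len(p)<20: print(cam,len(p));return
    print(cam,len(p),'extent',p.min(0).round(4),p.max(0).round(4),'rect',rect(p),'slope',np.degrees(np.polyfit(*p.T,1)[0]).round(1))
E
python3 -c "
from t import *
tongue('scene');tongue('wrist')
s=bot.read_state();print(s['moment'],s['force'])"
```

```text
scene 267 extent [ 0.0323 -0.0075] [0.0771 0.009 ] rect (array([54.7,  0.7]), 44.7, 16.4, 0.7, 267) slope 0.1
wrist 1754 extent [ 0.032  -0.0076] [0.0758 0.0087] rect (array([53.9,  0.6]), 43.7, 16.0, 0.5, 1754) slope 0.5
[0.38595998 1.18915986 0.07356957] [-4.06232735  1.44444038 -1.62461109]
```

The tongue lies within about 0.5° of the sheeter's x axis. I'll press a few degrees further against the stop.

```bash
python3 -m jog '[[0.1,0,0,0,0,0,2],[0.1,0,0,0,0,0,4],[0.1,0,0,0,0,0,4],[0.1,0,0,0,0,0,4]]'; python3 -c "
from t import *
tongue('scene');tongue('wrist')
s=bot.read_state();print(s['moment'],s['force'],s['tcp_rot'])"
```

```text
time_s: 17.18
position: [0.4549, -0.1582, 0.1892]
tcp_rot: [[0.928, -0.373, -0.001], [-0.373, -0.928, 0.0], [-0.001, 0.0, -1.0]]
force: [-4.3, 2.1, -4.7]
opening: 0.188
grasp_force: 30.8
scene 265 extent [ 0.0323 -0.008 ] [0.0773 0.0087] rect (array([54.8,  0.4]), 45.1, 16.7, 0.2, 265) slope 0.2
wrist 1750 extent [ 0.032  -0.0078] [0.0758 0.0083] rect (array([53.9,  0.2]), 43.8, 16.1, 0.1, 1750) slope 0.2
[0.27688701 1.11491984 0.71830777] [-3.99975988  1.6864257  -5.2759812 ] [[ 9.27751234e-01 -3.73198464e-01 -7.44276803e-04]
 [-3.73198436e-01 -9.27751526e-01  1.81210551e-04]
 [-7.58131439e-04  1.09644627e-04 -9.99999707e-01]]
```

Moment 0.72 N·m with the tongue at about 0.1°: it is on the hard stop. Backing off within the slot play and lifting.

```bash
python3 -m jog '[[0.1,0,0,0,0,0,-3],[0.1,0,0,0,0,0,-7],[0.1,0,0,0,0,0,-10],[0.1,0,0,0,0,0,-10],[0.1,0,0,-0.006,0,0,-10],[0.1,0,0,-0.012,0,0,-10],[0.1,0,0,-0.02,0,0,-10],[0.1,0,0,-0.03,0,0,-10],[0.1,0,0,-0.06,0,0,-10],[0.1,0,0,-0.06,0,0,-10],[0.1,0,0,-0.06,0,0,-10]]'; python3 - <<'E'
from t import *
s=bot.read_state();print(s['force'],s['moment'])
tongue('scene');tongue('wrist');p=s['position']
im,W=cloud("scene");cv2.imwrite("pics/s8.png",cv2.resize(im[130:380,80:330],None,fx=2.4,fy=2.4))
q=W[(np.hypot(W[...,0]-p[0],W[...,1]-p[1])<.03)&(W[...,2]>.125)&(W[...,2]<.2)];print('key min z',np.percentile(q[:,2],1),'tcp',p)
go(.45,.04,.20,-80)
E
```

```text
time_s: 18.65
position: [0.4547, -0.158, 0.2491]
tcp_rot: [[0.978, -0.207, -0.001], [-0.207, -0.978, 0.0], [-0.001, -0.0, -1.0]]
force: [-0.0, 0.0, -3.0]
opening: 0.179
grasp_force: 29.9
[-0.00430313  0.01538873 -2.9949355 ] [-0.04804211  0.16369105  0.00594792]
scene 268 extent [ 0.0322 -0.0078] [0.0774 0.0087] rect (array([54.8,  0.4]), 45.2, 16.4, 0.2, 268) slope -0.4
wrist 1149 extent [ 0.032  -0.0077] [0.0756 0.0083] rect (array([53.8,  0.3]), 43.6, 16.0, 0.1, 1149) slope 0.3
key min z 0.1560902095434758 tcp [ 0.45466636 -0.15796171  0.24905355]
shift [-0.0452 -0.1926  0.0487] turn [ -0.07   0.12 -21.95]
```

View pics/s8.png

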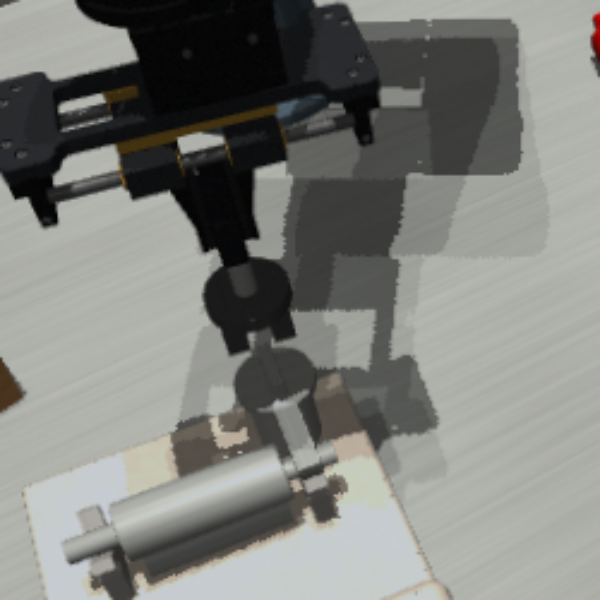

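The tongue lies across the journal, the roller is seated and the key is clear of the head. Taking the key to bare counter at (0.45, 0.04).

```bash
python3 -m jog '[[0.1,-0.008,-0.03,0,0,0,-3],[0.1,-0.018,-0.08,0,0,0,-9],[0.1,-0.03,-0.13,0,0,0,-16],[0.1,-0.04,-0.17,0.02,0,0,-22],[0.1,-0.045,-0.1926,0.049,0,0,-22],[0.1,-0.045,-0.1926,0.09,0,0,-22],[0.1,-0.045,-0.1926,0.12,0,0,-22],[0.1,-0.045,-0.1926,0.14,0,0,-22],[0.1,-0.045,-0.1926,0.147,0,0,-22],[0.1,-0.045,-0.1926,0.147,0,0,-22],[0.1,-0.045,-0.1926,0.147,0,0,-22]]'; python3 - <<'E'
from h import *
s=bot.read_state();p=s['position'];print(p,s['force'])
for c in("scene",):
    im,W=cloud(c);q=W[(np.hypot(W[...,0]-p[0],W[...,1]-p[1])<.035)&(W[...,2]>.004)&(W[...,2]<.06)];print('disc top z',np.percentile(q[:,2],[2,90]),len(q))
    k=q[q[:,2]>.03]
    A=np.c_[k[:,:2]-p[:2],np.ones(len(k))];k2=abs(k[:,2]-np.median(k[:,2]))<.004
    print('disc plane',np.linalg.lstsq(A[k2],k[k2,2],rcond=None)[0],k2.sum())
E
```

```text
time_s: 20.18
position: [0.4515, 0.0394, 0.1031]
tcp_rot: [[0.985, 0.175, 0.002], [0.175, -0.985, -0.0], [0.001, 0.001, -1.0]]
force: [-0.4, -0.2, -2.1]
opening: 0.183
grasp_force: 29.9
[0.45154515 0.03937462 0.103069  ] [-0.43681652 -0.15382951 -2.14134139]
disc top z [0.01159993 0.04351744] 694
disc plane [-0.00749314 -0.00039835  0.04158832] 426
```

```bash
python3 -m jog '[[0.1,0,0,0.004,0,0,0],[0.1,0,0,0.0075,0,0,0],[0.1,0,0,0.0095,0,0,0],[0.1,0,0,0.0098,0,0,0],[0.1,0,0,0.0098,0,0,0],[0.25,0,0,0.0095,0,0,0],[0.35,0,0,0.0095,0,0,0],[0.5,0,0,0.0095,0,0,0],[0.5,0,0,0.0095,0,0,0],[0.5,0,0,-0.02,0,0,0],[0.5,0,0,-0.07,0,0,0],[0.5,0,0,-0.12,0,0,0],[0.5,0,0,-0.13,0,0,0],[0.5,0,0,-0.13,0,0,0],[0.5,0,0,-0.13,0,0,0]]'; python3 - <<'E'
from t import *
tongue('scene')
im,W=cloud("scene");cv2.imwrite("pics/s9.png",im)
z=W[...,2]
q=W[(np.hypot(W[...,0]-.451,W[...,1]-.04)<.045)&(z>.108)&(z<.13)];print('key',rect(q),q[:,2].min(),q[:,2].max())
print([(t,[np.round(r['xyz'],3).tolist() for r in models.tip_of('scene',t)]) for t in('jar','sauce','roller','key')])
E
```

```text
time_s: 22.1
position: [0.4497, 0.0396, 0.2309]
tcp_rot: [[0.985, 0.175, -0.004], [0.175, -0.985, 0.001], [-0.004, -0.001, -1.0]]
force: [-0.6, -0.6, -0.6]
opening: 0.5
grasp_force: 0.0
scene 270 extent [ 0.0321 -0.0078] [0.0772 0.0086] rect (array([54.6,  0.4]), 45.1, 16.4, 0.0, 270) slope 0.5
key (array([450.5,  39.5]), 60.0, 16.6, 10.4, 308) 0.10827948476280524 0.12045524279489461
[('jar', [[0.592, 0.129, 0.002]]), ('sauce', [[0.757, 0.154, -0.003]]), ('roller', [[0.229, 0.295, 0.022], [0.505, -0.232, 0.074]]), ('key', [[0.45, 0.038, 0.001], [0.495, 0.215, 0.003], [0.375, 0.22, -0.001]])]
```

View pics/s9.png

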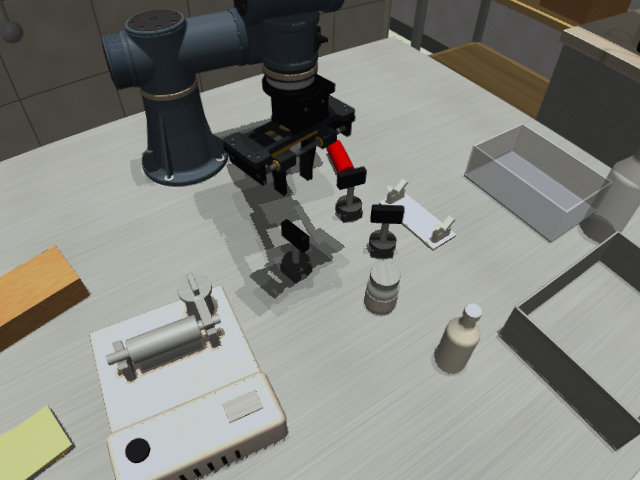

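The key stands upright at (295,250), the roller sits locked under the tongue at (165,340), and the jar and bottle haven't moved. Handing in.

```bash
python3 -c "
from rig import workorder
print(workorder.hand_in())"
```

```text
the job is handed in; nothing more can be done
None
```

The job is handed in at about 22 s: the roller sits level in both notches, the screw is turned to its stop with the key, the key stands upright on the bare counter, and the jar and bottle are where they were.

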